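Lay down the liner tabs of a soap mould with one stroke

TASK

Get the green-lined soap mould ready for pouring: start at the end of its rail with the brass disc and run your fingertips gently along the rail to the other end in one low stroke, laying the four orange tabs down flat one after another, without lifting off or straying from the rail before the last one is down. Only touch and push, without leaning hard on the mould; nothing is picked up, and the mould stays where it stands. Leave the white-lined mould with its tabs, and everything else on the bench, as they are.

Things in the scene. Friction and masses are not known exactly. Their poses are not given: they have to be found in the camera images.
- mould: mould to work on: plywood, bright green liner, loose, 1.5 to 2.3 kg, 260 long (its x) x 130 wide (y) x 60 high; origin at centre of underside, z up. Along its +y side a flat plywood rail with black cut marks, 36 wide, centre line at y = 47, top at z = 60; the cavity lies beside it. On it four orange tabs, hinged at x = -90, -42, 6, 54; steel hinge ears 9 above the rail (mm)
- rail_start (a point): point on top of the green mould's rail, on its centre line, at the end marked by a brass disc (mould x = -130, y = 47, z = 60 mm)
- rail_end (a point): point on top of the green mould's rail, on its centre line, at the other end (mould x = +130 mm)
- hinge1 (a point): hinge axis of orange tab 1 of the green mould, nearest the brass disc; 5 mm above the rail's top, on its centre line; axes as the mould's
- hinge2 (a point): hinge axis of orange tab 2 of the green mould, counted from the brass disc; 5 mm above the rail's top, on its centre line; axes as the mould's
- hinge3 (a point): hinge axis of orange tab 3 of the green mould, counted from the brass disc; 5 mm above the rail's top, on its centre line; axes as the mould's
- hinge4 (a point): hinge axis of orange tab 4 of the green mould, counted from the brass disc; 5 mm above the rail's top, on its centre line; axes as the mould's
- tab1 (a joint): angle of orange tab 1: 0 upright, up to its stop at 1.5 rad, lying flat along the rail towards rail_end (away from the brass disc); it cannot fold the other way. Plate 22 mm wide, 4 thick, reaching 36 from its hinge; flat, its top is 7 to 10 above the rail. Stiff hinge (0.5 N at the tip), stays where left: fingertips must pass 11 to 16 mm above the rail's top to lay it flat
- tab2 (a joint): angle of orange tab 2: 0 upright, up to its stop at 1.5 rad, lying flat along the rail towards rail_end (away from the brass disc); it cannot fold the other way. Plate 22 mm wide, 4 thick, reaching 36 from its hinge; flat, its top is 7 to 10 above the rail. Stiff hinge (0.5 N at the tip), stays where left: fingertips must pass 11 to 16 mm above the rail's top to lay it flat
- tab3 (a joint): angle of orange tab 3: 0 upright, up to its stop at 1.5 rad, lying flat along the rail towards rail_end (away from the brass disc); it cannot fold the other way. Plate 22 mm wide, 4 thick, reaching 36 from its hinge; flat, its top is 7 to 10 above the rail. Stiff hinge (0.5 N at the tip), stays where left: fingertips must pass 11 to 16 mm above the rail's top to lay it flat
- tab4 (a joint): angle of orange tab 4: 0 upright, up to its stop at 1.5 rad, lying flat along the rail towards rail_end (away from the brass disc); it cannot fold the other way. Plate 22 mm wide, 4 thick, reaching 36 from its hinge; flat, its top is 7 to 10 above the rail. Stiff hinge (0.5 N at the tip), stays where left: fingertips must pass 11 to 16 mm above the rail's top to lay it flat
- spare: bystander: the same mould with the same orange tabs, but with a white liner; origin and axes alike (mm)
- spare_tab1 (a joint): angle of tab 1 of the white-lined mould, same meaning; to be left as it is
- spare_tab2 (a joint): angle of tab 2 of the white-lined mould, same meaning; to be left as it is
- spare_tab3 (a joint): angle of tab 3 of the white-lined mould, same meaning; to be left as it is
- spare_tab4 (a joint): angle of tab 4 of the white-lined mould, same meaning; to be left as it is
- bar_grey: bystander: grey-green soap bar 80 x 52 x 26, origin at the centre of its underside (mm)
- jar: bystander: small amber jar, 52 across, 75 high, origin at the centre of its underside (mm)
- bar_rose: bystander: rose soap bar 80 x 52 x 26, origin at the centre of its underside (mm)
- stamp: bystander: turned wooden hand stamp, 52 across, 76 high, origin at the centre of its underside (mm)
- bowl: bystander: steel bowl, 170 across, 75 high, origin at the centre of its underside (mm)
- bottle: bystander: amber bottle, 52 across, 120 high, origin at the centre of its underside (mm)
- spatula: bystander: spatula lying flat, origin on its underside (mm)

How it is judged:
By the outcome, as a careful person would: the job done as asked, in the order asked, and still so for the second after the job is handed in, with the robot touching nothing.
It also fails if it takes over 38 s, if anything falls off the work surface, if the arm or the gripper's body presses on something with over 40 N, if the wrist force passes 120 N, or if a joint passes its speed limit or range.

ROBOT

A 6-joint arm with a two-finger parallel gripper is mounted at the origin on the work surface. World frame = base frame: x ahead of the robot, y to its left, z up, the work surface at z = 0. Lengths are in mm, angles in rad, forces in N, time in s.
With the tool pointing down it reaches from about 350 to 925 mm from the base axis. Payload 6.4 kg.
Tool frame: the origin (TCP) lies on the mounting face of the last link; the fingertips stand 199 mm ahead of it and the grasp point (between the pads) lies 180 mm ahead of it; z points along the fingers, y is the direction in which the jaws open and shut (so a half turn about z gives the same grasp; the last joint's range is limited). The gripper opens to 94 mm and grips with 3 to 60 N. Pads are 16 mm wide; open, the fingers measure 119 mm over their backs; the gripper's body (75 mm by 177 mm) begins 78 mm behind the grasp point.
Start: joints at [1.045, 0.245, 1.558, -0, 1.339, -0.174], TCP at [223.981, 610.204, 404.655] pointing down, gripper open.
Joint ranges: [-3.13, 3.13], [-1.02, 2.26], [0.13, 2.54], [-0.95, 4.09], [0.21, 2.88], [-2.74, 2.74]. Speed limits (rad/s): [2.57, 2.57, 3.14, 3.14, 3.14, 3.14].

INTERFACE

Orientations are given as a unit quaternion [w, x, y, z].
In Python, from workcell import arm gives the robot as it stands.
- The arm moves only by the tool arm_command, never from a script. Its argument "commands" is text: rows parted by semicolons, each of 7 numbers parted by spaces: the shift along the tool's x, y, z in mm, then the turn, a rotation vector about the tool's x, y, z in degrees, then the finger opening in mm, from 0 to 94. A call has 1 to 10 rows; each row shifts and turns the commanded pose from where the row before left it, along the tool's axes as they then stand; what a row does not reach is not made up. A row lasts 1/10 s, in which the tool goes at most 50 mm and 8.59 degrees, less where a joint would pass 70% of its speed; a pose out of reach is approached as far as the arm can. A call with a gripper value outside its range is refused whole. The fingers move at their own pace and stop on an object; the grip force is fixed at half the most. Time passes only in rows, so rows that do not move let the fingers close. It gives the time, the measured TCP pose, the force and the opening at its end, in the units of the state.
- arm.get_obs(): the state, without advancing time (a new reading comes with each control period).
- arm.snapshot(name): name is "scene" or "top"; returns (picture, depth): 420x560x3 uint8, red, green, blue; 420x560 float32, mm along the optical axis (not along the pixel's ray), 0 where there is no reading.
- arm.calibration(name): a dict with "intrinsics" (3x3 intrinsics, pixels), "R" (3x3) and "t" (3): a world point X has camera coordinates R X + t. Camera axes: x right, y down, z forward; pixel columns grow to the right and rows downward; lengths in mm; the calibration is good to about 2 mm. A picture is of the moment at which its call begins. calibration takes no time and is no camera call.
- arm.close_job(): hands the job in, once; it reports no verdict.
Trained networks look in the newest picture that a camera, given by its name, has taken for a name from the list of things; names that differ only in an ending like _2 or _b are one class to them, and where a whole thing is asked for, a point or a joint stands for the part that bears it (a point fixed in the world has none). Each returns a list of dicts, best first, with "score" (0 to 1); they miss things now and then, are a little off and sometimes report something else, mostly with a low value. They report only what shows in the picture. A call takes as long as a camera call.
- arm.recognise(camera, target): "extent" ([left, top, right, bottom] in pixels, round what is visible of it).
The state is a dict: "time": time; "joints": joint angles; "joint_velocities": joint speeds; "effort": joint torques, N m; "eef_pos": TCP position; "ee_rot": TCP orientation; "wrist_force": force on the tool from outside, world axes, zero at the start; "ft_torque": the same for the moment, N m; "width": finger opening in mm.
Only numpy, scipy, OpenCV 4.12 (cv2) and the standard library are available. Lean on these libraries where they do the work, as an engineer would, in place of code of your own. Each camera call takes 0.05 s, during which the arm holds its last target.

## Working session

There is one attempt and no reset: what is moved stays moved. The work goes in short steps, Python scripts to look and compute and a tool call to move; the robot and the scene stay as the last step left them, time stands still between calls to the robot, and variables do not carry over. Pictures are saved under pics/ and viewed, and the job is handed in when it is done.

Besides the shell and the picture viewer there is one more tool, called after ">>>" in YAML: its name, and indented under it one key for each argument. arm_command: Moves the arm, as the interface text tells. Its arguments: {"type":"object","properties":{"commands":{"type":"string"}},"required":["commands"]}

```bash
mkdir -p pics; python3 - <<'E'
from workcell import arm
import cv2,numpy as np
for n in("scene","top"):
    p,d=arm.snapshot(n); cv2.imwrite(f"pics/{n}0.png",p[:,:,::-1]); np.savez(f"{n}0.npz",p=p,d=d)
    c=arm.calibration(n); print(n,c); np.savez(f"{n}_cal.npz",**c)
o=arm.get_obs(); print(o)
for n in("scene","top"):
    for t in("mould","rail_start","rail_end","hinge1","hinge4"):
        print(n,t,arm.recognise(n,t)[:2])
E
```

```text
scene {'intrinsics': array([[428.99401573,   0.        , 283.98449088],
       [  0.        , 428.99401573, 206.22575751],
       [  0.        ,   0.        ,   1.        ]]), 'R': array([[-0.22260552,  0.97487395,  0.00822017],
       [ 0.76021248,  0.1788555 , -0.62457001],
       [-0.61034725, -0.13278366, -0.78092556]]), 't': array([ 125.42904648, -372.97877475, 1652.14728402])}
top {'intrinsics': array([[508.21809659,   0.        , 277.02895298],
       [  0.        , 508.21809659, 194.65806485],
       [  0.        ,   0.        ,   1.        ]]), 'R': array([[ 0.02548754, -0.99966412, -0.00469287],
       [-0.99874692, -0.02526134, -0.04320258],
       [ 0.04306952,  0.00578812, -0.99905531]]), 't': array([   3.66754595,  586.37912495, 1474.62000591])}
{'time': 0.1, 'joints': array([ 1.04490069e+00,  2.45753327e-01,  1.55887964e+00, -1.86738460e-05,
        1.33868400e+00, -1.74099527e-01]), 'joint_velocities': array([-0.00181508, -0.0041302 , -0.00211294, -0.00140295, -0.00100587,
       -0.00127025]), 'effort': array([-1.46252246e-04, -4.16907620e+01, -3.15530097e+01,  6.873
[... 591 characters left out ...]
 164.9, 250.7, 244.8], 'score': 0.73}]
scene hinge1 [{'extent': [198.8, 165.5, 252.9, 246.4], 'score': 0.81}]
scene hinge4 [{'extent': [198.8, 165.5, 252.9, 246.4], 'score': 0.81}]
top mould [{'extent': [314.4, 161.1, 380.1, 262.3], 'score': 0.59}, {'extent': [97.3, 194.7, 161.1, 259.4], 'score': 0.27}]
top rail_start [{'extent': [313.4, 164.0, 377.5, 260.9], 'score': 0.79}]
top rail_end [{'extent': [316.3, 164.4, 376.7, 262.1], 'score': 0.78}]
top hinge1 [{'extent': [314.8, 163.7, 381.5, 260.5], 'score': 0.92}, {'extent': [174.7, 160.6, 245.9, 260.4], 'score': 0.59}]
top hinge4 [{'extent': [314.8, 163.7, 381.5, 260.5], 'score': 0.92}, {'extent': [174.7, 160.6, 245.9, 260.4], 'score': 0.59}]
```

View pics/scene0.png

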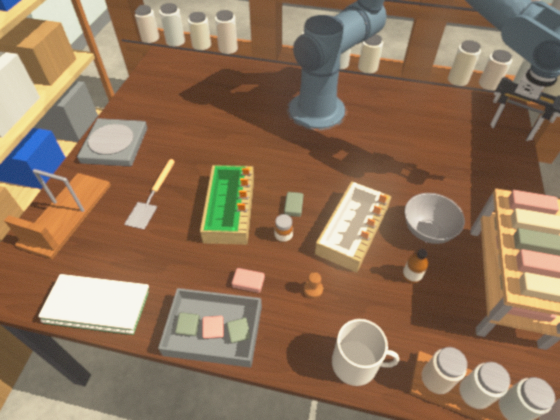

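View pics/top0.png

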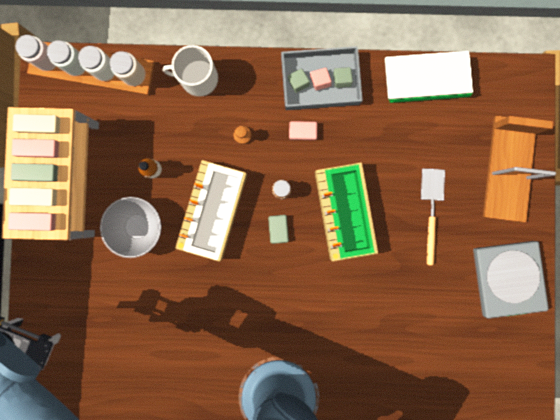

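```bash
python3 - <<'E'
import cv2,numpy as np
p=np.load("scene0.npz")["p"][150:260,180:290,::-1]; a=cv2.resize(p,None,fx=5,fy=5,interpolation=2); cv2.imwrite("pics/zs.png",a)
p=np.load("top0.npz")["p"][150:275,290:400,::-1]; a=cv2.resize(p,None,fx=4.5,fy=4.5,interpolation=2); cv2.imwrite("pics/zt.png",a)
E
```

```text
(no output)
```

View pics/zs.png

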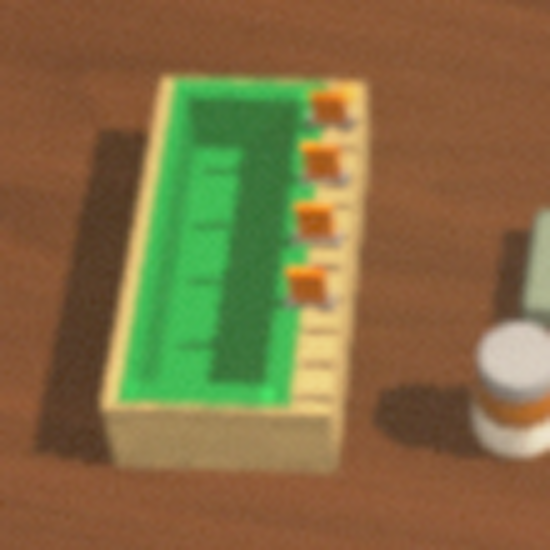

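View pics/zt.png

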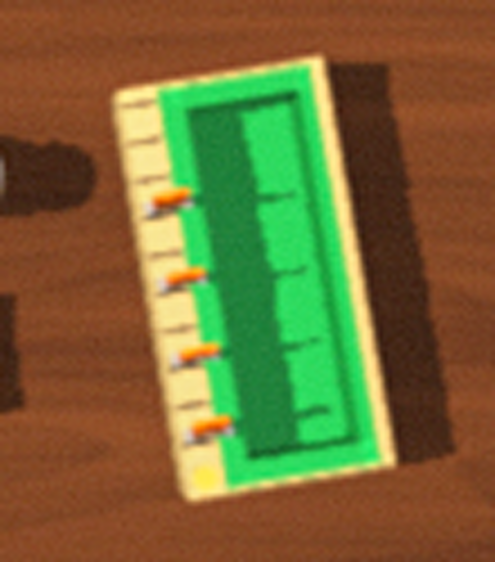

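```bash
cat > fit.py <<'E'
import cv2,numpy as np
from scipy.optimize import least_squares
def proj(X,c):
    Y=X@c["R"].T+c["t"]; K=c["intrinsics"]; return (Y[:,:2]/Y[:,2:])@np.diag([K[0,0],K[1,1]])+K[:2,2]
def unproj(uv,z,c):
    K=c["intrinsics"]; r=np.c_[(np.atleast_2d(uv)-K[:2,2])/[K[0,0],K[1,1]],np.ones(len(np.atleast_2d(uv)))]@c["R"]
    o=-c["R"].T@c["t"]; s=(z-o[2])/r[:,2]; return o+r*s[:,None]
def P(th,L):
    x,y,a=th; R=np.array([[np.cos(a),-np.sin(a),0],[np.sin(a),np.cos(a),0],[0,0,1]]); return L@R.T+[x,y,0]
C={n:dict(np.load(n+"_cal.npz")) for n in("scene","top")}
E
python3 - <<'E'
from fit import *
p=np.load("top0.npz")["p"];d=np.load("top0.npz")["d"]
# top: corners in zoom (x4.5, off 290,150), order (+,+),(+,-),(-,-),(-,+)
z=lambda a,f,o:(np.array(a)+.5)/f-.5+o
ct=z([(113,92),(322,56),(397,465),(188,502)],4.5,[290,150])
cs=z([(103,406),(340,408),(162,75),(369,80)],5,[180,150]) #scene: (+,-),(+,+),(-,-),(-,+)
L=lambda l:np.array([[130*a,65*b,60] for a,b in l])
Lt=L([(1,1),(1,-1),(-1,-1),(-1,1)]);Ls=L([(1,-1),(1,1),(-1,-1),(-1,1)])
for nm,l in(("top",[("top",Lt,ct)]),("scene",[("scene",Ls,cs)]),("both",[("top",Lt,ct),("scene",Ls,cs)])):
    r=least_squares(lambda th:np.concatenate([(proj(P(th,a),C[n])-b).ravel() for n,a,b in l]),[500,-130,.17])
    print(nm,r.x,np.round(r.fun,1))
print(unproj(ct,60,C["top"]).round(1))
disc=z((205,476),4.5,[290,150]); print("disc",unproj(disc,60,C["top"]))
th=r.x
print(P(th,np.array([[-130,47,60],[130,47,60.]])))
# depth check of rail height
for x in(-118,75,100,120):
    X=P(th,np.array([[x,47,60.]]));
    for n in C:
        u=proj(X,C[n])[0].round().astype(int); dd=np.load(n+"0.npz")["d"][u[1]-1:u[1]+2,u[0]-1:u[0]+2]; dd=np.median(dd)
        K=C[n]["intrinsics"]; Y=dd*np.array([(u[0]-K[0,2])/K[0,0],(u[1]-K[1,2])/K[1,1],1]); print(x,n,(C[n]["R"].T@(Y-C[n]["t"])).round(1))
# table depth
for n,u in(("top",(350,300)),("scene",(280,230))):
    dd=np.median(np.load(n+"0.npz")["d"][u[1]-3:u[1]+4,u[0]-3:u[0]+4]);K=C[n]["intrinsics"]; Y=dd*np.array([(u[0]-K[0,2])/K[0,0],(u[1]-K[1,2])/K[1,1],1]); print("table",n,(C[n]["R"].T@(Y-C[n]["t"])).round(1))
E
```

```text
top [ 5.41695894e+02 -1.78584533e+02  2.00351619e-01] [ 0.7  0.2 -0.6  0.2 -0.6 -0.1  0.4 -0.3]
scene [ 5.41037715e+02 -1.77736585e+02  2.04898012e-01] [ 0.9 -0.2 -0.7  0.4  0.4  0.1 -0.6 -0.1]
both [ 5.41408962e+02 -1.78153668e+02  2.02561465e-01] [ 0.5  0.3 -0.9  0.3 -0.6 -0.1  0.4 -0.2  0.6 -0.2 -1.   0.5  0.4  0.1
 -0.7 -0. ]
[[ 656.6  -86.9   60. ]
 [ 682.7 -218.2   60. ]
 [ 427.  -269.8   60. ]
 [ 400.5 -139.5   60. ]]
disc [[ 417.00128267 -149.82358191   60.        ]]
[[ 404.61146304 -158.26788872   60.        ]
 [ 659.29562748 -105.96132714   60.        ]]
-118 scene [ 415.2 -155.8   59.4]
-118 top [ 415.6 -154.7   62.9]
75 scene [ 604.7 -116.8   59.7]
75 top [ 606.2 -116.8   63.2]
100 scene [ 629.9 -112.4   59.9]
100 top [ 628.7 -110.7   63.4]
120 scene [ 650.3 -106.3   60. ]
120 top [ 648.7 -107.6   60.9]
table top [ 284.1 -202.3    1.3]
table scene [625.    1.9  55.2]
```

```bash
python3 - <<'E'
from fit import *
th=[541.4,-178.2,.2025]
for n,(x0,x1,y0,y1) in(("scene",(180,290,150,260)),("top",(290,400,150,275))):
    p=np.load(n+"0.npz")["p"][y0:y1,x0:x1,::-1]; f=5 if n=="scene" else 4.8
    a=cv2.resize(p,None,fx=f,fy=f,interpolation=2)
    def dr(Ls,col):
        u=((proj(P(th,np.array(Ls,float)),C[n])-[x0,y0]+.5)*f-.5).round().astype(int); cv2.polylines(a,[u],False,col,1)
    for x in(-90,-42,6,54): dr([(x,36,65),(x,58,65),(x,58,101),(x,36,101),(x,36,65)],(255,0,0))
    dr([(-130,47,60),(130,47,60)],(255,0,255)); dr([(-130,65,60),(130,65,60),(130,29,60),(-130,29,60),(-130,65,60)],(0,0,0))
    cv2.imwrite(f"pics/ov_{n}.png",a)
b=[cv2.imread(f"pics/ov_{n}.png") for n in("scene","top")]
h=max(x.shape[0] for x in b); b=[cv2.copyMakeBorder(x,0,h-x.shape[0],0,0,0) for x in b]; im=np.hstack(b); im=cv2.resize(im,None,fx=.73,fy=.73,interpolation=cv2.INTER_AREA);cv2.imwrite("pics/ov.png",im);print(im.shape)
E
```

```text
(438, 787, 3)
```

View pics/ov.png

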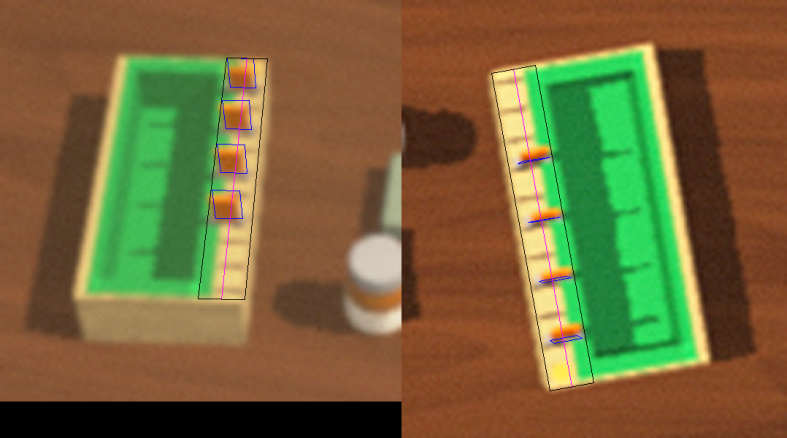

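>>> arm_command:
  commands: "-34 -28 0 0 0 0 0; -34 -28 0 0 0 0 0; -34 -28 0 0 0 0 0; -34 -28 0 0 0 0 0; -34 -28 0 0 0 0 0; -34 -28 0 0 0 0 0; -34 -28 0 0 0 0 0; -34 -28 0 0 0 0 0; -34 -28 0 0 0 0 0; -34 -28 0 0 0 0 0"

```text
time: 1.6
eef_pos: [447.2, 228.5, 405.0]
ee_rot: [0.0, 0.175, 0.985, 0.0]
wrist_force: [1.6, -0.0, 0.1]
width: 17.6
```

>>> arm_command:
  commands: "-10 -38 0 0 0 0 0; -10 -38 0 0 0 0 0; -10 -38 0 0 0 0 0; -10 -38 0 0 0 0 0; -10 -38 0 0 0 0 0; -10 -38 0 0 0 0 0; -10 -38 0 0 0 0 0; -10 -38 0 0 0 0 0; -10 -38 0 0 0 0 0; -10 -38 0 0 0 0 0"

```text
time: 2.6
eef_pos: [409.1, -162.5, 405.0]
ee_rot: [0.001, 0.175, 0.985, -0.0]
wrist_force: [1.0, -0.8, 0.3]
width: 0.3
```

>>> arm_command:
  commands: "0 0 0 0 0 -8 0; 0 0 0 0 0 -8 0; 0 0 0 0 0 -8 0; 0 0 0 0 0 -8 0; 0 0 0 0 0 0 0; 0 0 0 0 0 0 0"

```text
time: 3.2
eef_pos: [409.6, -161.0, 404.8]
ee_rot: [0.0, -0.102, 0.995, -0.0]
wrist_force: [0.6, 0.1, 0.0]
width: 0.3
```

```bash
cat > st.py <<'E'
from workcell import arm
import numpy as np
from scipy.spatial.transform import Rotation as R
o=arm.get_obs(); q=o["ee_rot"]; M=R.from_quat([q[1],q[2],q[3],q[0]]).as_matrix()
tip=o["eef_pos"]+199*M[:,2]; a=.2025; d=tip[:2]-[541.4,-178.2]
loc=[d@[np.cos(a),np.sin(a)],d@[-np.sin(a),np.cos(a)]]
print("t",o["time"],"tcp",o["eef_pos"].round(2),"tip",tip.round(2),"local",np.round(loc,2),"F",o["wrist_force"].round(2),"w",o["width"])
print(M.round(4).tolist(),"jaw yaw",np.degrees(np.arctan2(M[1,1],M[0,1])),"want",np.degrees(a)+90)
t=np.array([np.cos(a)*-126-np.sin(a)*47+541.4,np.sin(a)*-126+np.cos(a)*47-178.2,73.0])
print("to start (tool):",(M.T@(t-tip)).round(2), "joints",o["joints"].round(3))
E
python3 st.py
```

```text
t 3.2 tcp [ 409.6  -160.96  404.78] tip [ 409.64 -160.99  205.78] local [-125.6    43.36] F [0.61 0.12 0.04] w 0.3481921458449919
[[-0.9793, -0.2024, 0.0002], [-0.2024, 0.9793, -0.0001], [-0.0002, -0.0002, -1.0]] jaw yaw 101.67941092061902 want 101.60239535139917
to start (tool): [  0.42   3.67 132.78] joints [-0.633 -0.275  2.072  0.     1.345 -2.408]
```

>>> arm_command:
  commands: "0 1.5 20 0 0 0 0; 0 1.5 20 0 0 0 0; 0 0.7 20 0 0 0 0; 0 0 20 0 0 0 0; 0 0 20 0 0 0 0; 0 0 12 0 0 0 0; 0 0 8 0 0 0 0; 0 0 0 0 0 0 0; 0 0 0 0 0 0 0"

```text
time: 4.1
eef_pos: [409.1, -157.6, 285.3]
ee_rot: [0.0, -0.103, 0.995, -0.0]
wrist_force: [0.2, -0.2, 0.2]
width: 0.6
```

```bash
python3 st.py;python3 - <<'E'
from workcell import arm
import cv2
p,d=arm.snapshot("scene"); cv2.imwrite("pics/s1.png",cv2.resize(p[100:270,150:350,::-1],None,fx=3.5,fy=3.5,interpolation=2))
E
```

```text
t 4.1 tcp [ 409.13 -157.57  285.27] tip [ 409.3  -157.69   86.27] local [-125.28   46.66] F [ 0.22 -0.17  0.2 ] w 0.5997596802441993
[[-0.9788, -0.2048, 0.0008], [-0.2048, 0.9788, -0.0006], [-0.0007, -0.0008, -1.0]] jaw yaw 101.82036007536047 want 101.60239535139917
to start (tool): [ 0.73  0.35 13.27] joints [-0.627 -0.115  2.172  0.     1.083 -2.404]
```

View pics/s1.png

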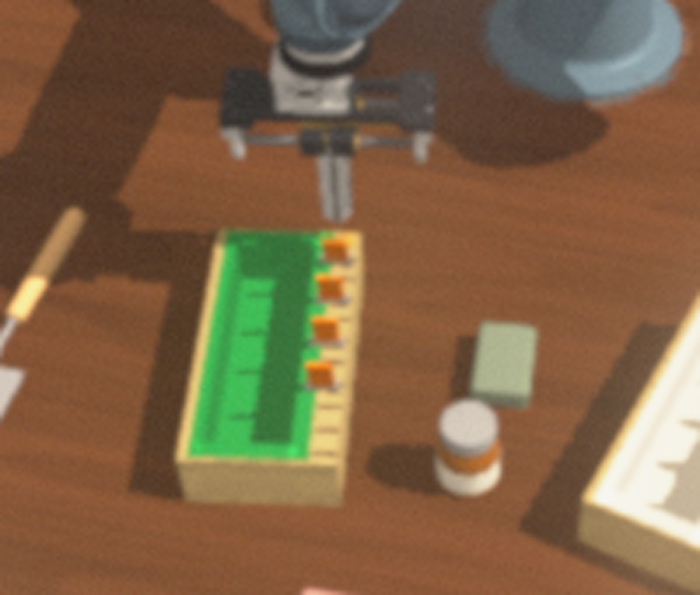

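The closed fingertips (around 337,215) stand over the disc end, in line with the four tabs (around 335,245 to 320,375). I'll lower to stroke height.

>>> arm_command:
  commands: "0 0 5 0 0 0 0; 0 0 5 0 0 0 0; 0 0 3.4 0 0 0 0; 0 0 0 0 0 0 0; 0 0 0 0 0 0 0"

```text
time: 4.65
eef_pos: [408.8, -157.4, 271.1]
ee_rot: [-0.0, -0.103, 0.995, 0.0]
wrist_force: [0.5, 0.3, 0.5]
width: 0.8
```

```bash
python3 st.py
```

```text
t 4.65 tcp [ 408.82 -157.38  271.13] tip [ 408.77 -157.34   72.13] local [-125.72   47.11] F [0.46 0.26 0.51] w 0.781100821293183
[[-0.9787, -0.2052, -0.0003], [-0.2052, 0.9787, 0.0002], [0.0002, 0.0002, -1.0]] jaw yaw 101.83832276890467 want 101.60239535139917
to start (tool): [ 0.28 -0.11 -0.87] joints [-0.627 -0.09   2.18  -0.     1.052 -2.405]
```

>>> arm_command:
  commands: "-3 0 -0.6 0 0 0 0; -5 0 0 0 0 0 0; -6 0 0 0 0 0 0; -6 0 0 0 0 0 0; -6 0 0 0 0 0 0; -6 0 0 0 0 0 0; -6 0 0 0 0 0 0; -6 0 0 0 0 0 0; -6 0 0 0 0 0 0; -6 0 0 0 0 0 0"

```text
time: 5.65
eef_pos: [464.3, -145.8, 272.0]
ee_rot: [0.0, -0.103, 0.995, -0.0]
wrist_force: [-0.2, -0.1, -0.5]
width: 0.5
```

```bash
python3 st.py;python3 - <<'E'
from workcell import arm
import cv2
p,d=arm.snapshot("scene"); cv2.imwrite("pics/s2.png",cv2.resize(p[130:260,170:310,::-1],None,fx=4.5,fy=4.5,interpolation=2))
E
```

```text
t 5.65 tcp [ 464.28 -145.79  272.  ] tip [ 464.4  -145.81   73.  ] local [-68.91  47.21] F [-0.22 -0.11 -0.53] w 0.48284120895610594
[[-0.9787, -0.2052, 0.0006], [-0.2052, 0.9787, -0.0001], [-0.0006, -0.0002, -1.0]] jaw yaw 101.84135374668963 want 101.60239535139917
to start (tool): [ 5.709e+01  3.000e-02 -3.000e-02] joints [-0.538  0.03   2.061  0.     1.05  -2.315]
```

View pics/s2.png

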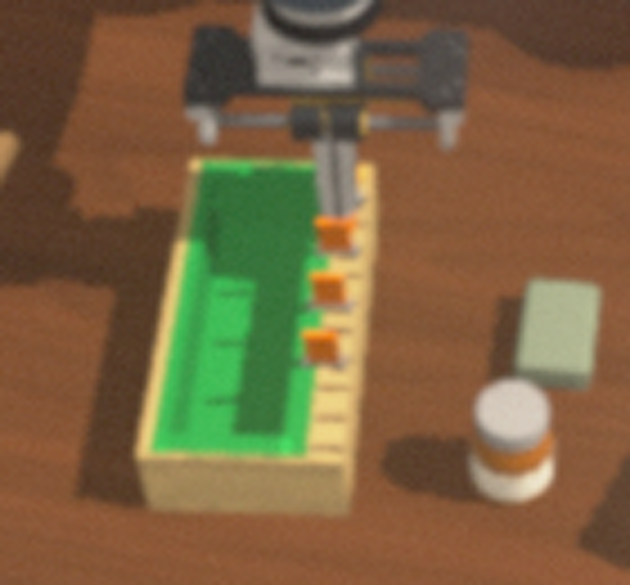

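Tab 1 is being pressed down under the fingertips (around 340,205). The height above the rail is right, at 13 mm, and the mould hasn't moved. I'll carry on.

>>> arm_command:
  commands: "-6 0 0 0 0 0 0; -6 0 0 0 0 0 0; -6 0 0 0 0 0 0; -6 0 0 0 0 0 0; -6 0 0 0 0 0 0; -6 0 0 0 0 0 0; -6 0 0 0 0 0 0; -6 0 0 0 0 0 0; -6 0 0 0 0 0 0; -6 0 0 0 0 0 0"

```text
time: 6.7
eef_pos: [522.9, -133.5, 271.9]
ee_rot: [0.0, -0.103, 0.995, -0.0]
wrist_force: [-0.1, -0.0, 0.3]
width: 0.4
```

```bash
python3 st.py
```

```text
t 6.7 tcp [ 522.95 -133.45  271.9 ] tip [ 523.02 -133.46   72.9 ] local [-9.   47.52] F [-0.13 -0.03  0.25] w 0.41391492559639886
[[-0.9787, -0.2052, 0.0004], [-0.2052, 0.9787, -0.0], [-0.0004, -0.0001, -1.0]] jaw yaw 101.84142545613926 want 101.60239535139917
to start (tool): [ 1.17e+02 -4.00e-02 -1.40e-01] joints [-0.46   0.153  1.929  0.     1.06  -2.238]
```

>>> arm_command:
  commands: "-6 -0.1 0 0 0 0 0; -6 0 0 0 0 0 0; -6 -0.1 0 0 0 0 0; -6 0 0 0 0 0 0; -6 -0.1 0 0 0 0 0; -6 0 0 0 0 0 0; -6 -0.1 0 0 0 0 0; -6 0 0 0 0 0 0; -6 -0.1 0 0 0 0 0; -6 0 0 0 0 0 0"

```text
time: 7.7
eef_pos: [581.3, -121.7, 271.6]
ee_rot: [-0.001, -0.103, 0.995, 0.0]
wrist_force: [-2.3, -0.5, -0.9]
width: 0.4
```

```bash
python3 st.py;python3 - <<'E'
from workcell import arm
import cv2
p,d=arm.snapshot("scene"); cv2.imwrite("pics/s3.png",cv2.resize(p[130:260,170:310,::-1],None,fx=4.5,fy=4.5,interpolation=2))
E
```

```text
t 7.7 tcp [ 581.35 -121.69  271.56] tip [ 580.93 -121.7    72.56] local [50.09 47.39] F [-2.29 -0.46 -0.87] w 0.3566259231258591
[[-0.9787, -0.2055, -0.0021], [-0.2055, 0.9787, -0.0001], [0.0021, 0.0004, -1.0]] jaw yaw 101.85720936676483 want 101.60239535139917
to start (tool): [ 1.7609e+02  3.9000e-01 -7.0000e-02] joints [-3.970e-01  2.710e-01  1.789e+00 -1.000e-03  1.084e+00 -2.174e+00]
```

View pics/s3.png

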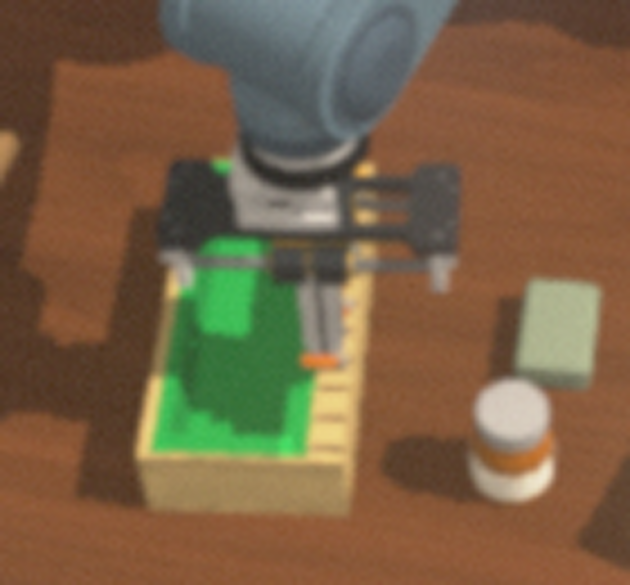

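Tab 4 is folding (around 320,360) and the mould hasn't shifted. I'll continue to the end of the rail.

>>> arm_command:
  commands: "-6 0 0 0 0 0 0; -6 0 0 0 0 0 0; -6 0 0 0 0 0 0; -6 0 0 0 0 0 0; -6 0 0 0 0 0 0; -6 0 0 0 0 0 0; -6 0 0 0 0 0 0; -6 0 0 0 0 0 0; -6 0 0 0 0 0 0; -6 0 0 0 0 0 0"

```text
time: 8.75
eef_pos: [640.4, -109.3, 271.8]
ee_rot: [0.0, -0.103, 0.995, 0.0]
wrist_force: [0.4, 0.0, -0.5]
width: 0.2
```

>>> arm_command:
  commands: "-6 0 0 0 0 0 0; -6 0 0 0 0 0 0; -5 0 0 0 0 0 0; -2 0 0 0 0 0 0; 0 0 0 0 0 0 0; 0 0 -5 0 0 0 0; 0 0 -15 0 0 0 0; 0 0 -30 0 0 0 0; 0 0 -40 0 0 0 0; 0 0 -40 0 0 0 0"

```text
time: 9.75
eef_pos: [658.1, -105.5, 404.4]
ee_rot: [0.0, -0.103, 0.995, -0.0]
wrist_force: [0.8, -1.1, -0.2]
width: 0.5
```

```bash
python3 st.py
```

```text
t 9.75 tcp [ 658.13 -105.52  404.39] tip [ 658.2  -105.56  205.39] local [129.03  47.67] F [ 0.84 -1.12 -0.21] w 0.537747876357898
[[-0.9787, -0.2051, 0.0004], [-0.2051, 0.9787, -0.0002], [-0.0003, -0.0002, -1.0]] jaw yaw 101.83419145272889 want 101.60239535139917
to start (tool): [255.07   0.4  132.31] joints [-0.329  0.283  1.513 -0.     1.346 -2.106]
```

>>> arm_command:
  commands: "0 35 -5 0 0 0 0; 0 35 -5 0 0 0 0; 0 35 -5 0 0 0 0; 0 35 0 0 0 0 0; 0 35 0 0 0 0 0; 0 35 0 0 0 0 0; 0 35 0 0 0 0 0; 0 35 0 0 0 0 0; 0 0 0 0 0 0 0; 0 0 0 0 0 0 0"

```text
time: 10.75
eef_pos: [600.8, 168.9, 418.1]
ee_rot: [0.001, -0.104, 0.995, -0.0]
wrist_force: [-0.6, -0.3, -0.7]
width: 0.2
```

```bash
python3 - <<'E'
from workcell import arm
import cv2,numpy as np
p,d=arm.snapshot("scene"); q,e=arm.snapshot("top")
a=cv2.resize(p[150:260,180:290,::-1],(400,400),interpolation=2); b=cv2.resize(q[150:270,290:400,::-1],(390,400),interpolation=2)
cv2.imwrite("pics/f.png",np.hstack([a,b])); cv2.imwrite("pics/ft.png",q[:,:,::-1])
E
```

```text
(no output)
```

View pics/f.png

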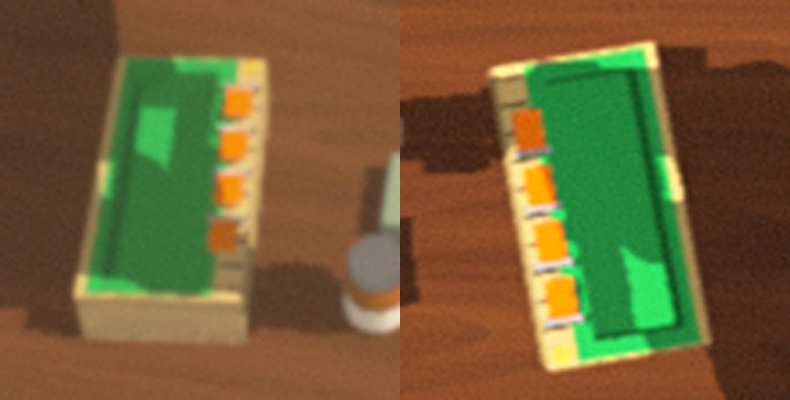

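View pics/ft.png

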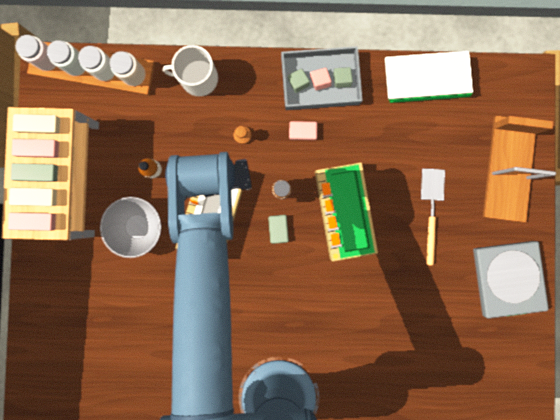

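All four tabs lie flat (top view, around (528,130) to (562,298)). The mould and the things around it haven't moved, and the arm is clear.

```bash
python3 -c "
from workcell import arm
print(arm.close_job())"
```

```text
the job is handed in; nothing more can be done
None
```

The four orange tabs on the green-lined mould now lie flat, and the job is handed in. I laid them down with closed fingertips in one low stroke from the brass-disc end to the other end of the rail.

- **Stroke:** the fingertips passed about 12 to 13 mm above the rail and stayed within 1 mm of its centre line at every reading. The largest wrist force I read was about 2.5 N. They lifted off only at the far end, well past tab 4. The whole job took about 11 s of the 38 s allowed.
- **Last checks:** the final pictures from both cameras show all four tabs flat and the green mould where it stood, by eye. The other things visible in the top view are also unmoved.
- **Not fully checked:** in the last top picture the arm hides most of the white-lined mould, so I could not see all its tabs. The fingertips stayed about 100 mm or more above them.
- **Disagreements:** the top camera's depth read the rail about 3 mm higher than the other camera (63 against 60 mm). I worked from the given 60 mm, and the result fits that. The brass disc also appeared about 5 mm off the rail's centre line, but the tabs matched the fitted position of the mould.

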